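Release the pop-up stop and hold the tube in the punching jig

ROBOT

A 6-joint arm with a two-finger parallel gripper is mounted at the origin on a cart in front of the work surface, level with it; the furniture and walls round the work are solid. World frame = base frame: x ahead of the robot, y to its left, z up, the work surface at z = 0. Lengths are in m, angles in rad, forces in N, time in s.
With the tool pointing down it reaches from about 0.4 to 0.925 m from the base axis. Payload 12.5 kg.
Tool frame: the origin (TCP) lies at the very end of the fingers, on their centre line; the grasp point (between the pads) lies 19 mm behind it (arm.grip_depth is the distance from the TCP to the grasp point, in m); z points along the fingers, y is the line along which they close (so a half turn about z gives the same grasp; the last joint's range is limited). The gripper opens to 95 mm and grips with 3 to 60 N. Pads are 20 mm wide; open, the fingers measure 119 mm over their backs; the gripper's body (75 mm by 180 mm) begins 59 mm behind the grasp point.
Start: joints at [-1.372, 0.491, 1.559, -0, 1.092, -0.106], TCP at [0.188, -0.596, 0.215] pointing down, gripper open.
Joint ranges: [-3.1, 3.1], [-0.84, 2.19], [0.05, 2.79], [-1.13, 4.28], [0.06, 2.93], [-2.69, 2.69]. Speed limits (rad/s): [2.22, 2.22, 2.79, 3.14, 3.14, 3.14].

INTERFACE

Orientations are given as a rotation vector (axis times angle).
In Python, from rig import monitor, imaging, arm gives the robot as it stands. The module is installed in compiled form; this text tells all that it offers.
- The arm moves only by the tool move_arm, never from a script. Its argument "increments" is text: rows parted by semicolons, each of 5 numbers parted by spaces: the shift along the tool's x, y, z each as a share of 0.075 m, from -1 to 1, then the turn about the tool's z as a share of 60 degrees, from -1 to 1, then the opening, from 0 (shut) to 1 (fully open). A call has 1 to 10 rows; each row shifts and turns the commanded pose from where the row before left it, along the tool's axes as they then stand; what a row does not reach is not made up. A row lasts 1/10 s, in which the tool goes at most 50 mm and 8.59 degrees, less where a joint would pass 70% of its speed; a pose out of reach is approached as far as the arm can. A call with a number of a shift or a turn outside -1 to 1 is refused whole. A call with a gripper value outside its range is refused whole. The fingers move at their own pace and stop on an object; "squeeze" is the grip in N (left out, the last holds). Time passes only in rows, so rows that do not move let the fingers close. It gives the time, the measured TCP pose, the force, the opening and the grip force at its end, in the units of the state.
- monitor.state(): the state, without advancing time (a new reading comes with each control period).
- imaging.grab_frame(name): name is "scene" or "top" or "wrist"; returns a dict with "frame" (480x640x3 uint8, red, green, blue), "intrinsics" (3x3 intrinsics, pixels), "view" (4x4, takes a point from world to camera coordinates). Camera axes: x right, y down, z forward; pixel columns grow to the right and rows downward; lengths in m; the calibration is good to about 2 mm. A picture is of the moment at which its call begins. There is no depth.
- arm.sign_off(): hands the job in; it is judged then, once.
The state is a dict: "t": time; "q": joint angles; "joint_velocities": joint speeds; "tau": joint torques, N m; "ee_pos": TCP position; "eef_rot": TCP orientation; "force": force on the tool from outside, world axes, zero at the start; "ft_torque": the same for the moment, N m; "opening": opening from 0.0 (shut) to 1.0 (fully open); "gripper_force": force on a finger pad.
Only numpy, scipy, OpenCV 4.12 (cv2) and the standard library are available. Lean on these libraries where they do the work, as an engineer would, in place of code of your own. Each camera call takes 0.05 s, during which the arm holds its last target. There are 200 camera calls.

TASK

Twist the red knob of the small green punching jig clockwise to its stop and let it spring back, so that the end stop pops up out of the bed. Then lay the bright steel tube (the longer of the two offcuts) on the jig's bed with its end against the raised stop, roll it in under the punch guide against the fence, and hold it there with one firm diagonal push, forwards into the fence and down onto the bed at once, ready for the punch mark: the program finishes while still pushing, without letting go. Leave the dark tube, the hammer and the centre punch where they lie.

Things in the scene. Friction and masses are not known exactly. Their poses are not given: they have to be found in the camera images.
- jig: green punching jig fixed on the table; its flat steel bed is 110 mm deep (x) by 220 mm (y), bed top 32 mm above the table. A low lug with two bolts sticks out 12 mm at each end. Origin: centre of its underside on the table. Its x points away from the robot towards the fence, y to the robot's left along the fence, z up; it is turned by up to 0.2 rad.
- fence: dark steel fence bar along the far edge of the jig's bed, 16 mm thick, 28 mm high above the bed; its face towards the robot lies at x = +39 mm of the jig. The body's origin and axes are the jig's.
- bed: the jig's flat steel bed plate (x -55 to +55, y -110 to +110 mm of the jig, top at z = 32 mm; the fence stands on its last 16 mm). The body's origin and axes are the jig's.
- punch_guide: green arm with a brass bush that overhangs the bed from the fence at y = +22 mm of the jig (20 mm wide in y, from the fence out to x = +9 mm); its underside is 37 mm above the bed and its top 55 mm, so the tube rolls in under it but cannot be lowered through it. The body's origin and axes are the jig's.
- seat (a point): the corner the tube belongs in: the point on the bed top, at the fence's face, at the face of the raised stop (x = +39, y = +46, z = 32 mm of the jig), with the jig's axes. When the tube is home its centre is 16 mm towards the robot (-x), 60 mm to the right (-y) and 16 mm above this point, its axis parallel to the jig's y.
- stop_blade (a joint): height of the pop-up end stop above its sunk position, m: 0 sunk flush in its slot in the bed (latched, at the start), 0.022 fully up. It is a bar 66 mm wide (from 5 to 71 mm in front of the fence face) and 7 mm thick (y), sprung upwards with about 4 N; it is let go when the knob passes about 1.0 rad and the latch then keeps it from going down again.
- stop_top (a point): middle of the top of the stop bar; flush with the bed when sunk, 21 mm above the bed when up
- twist_knob (a joint): angle of the red knob, rad: 0 at rest, grows clockwise seen from above, end stop at 1.2; a spring (0.02 N m at rest, 0.12 N m at the end stop) turns it back to 0 when let go. Let go by opening the fingers at least 50 mm or going up, so that the wing can swing back between them.
- knob_grip (a point): grip point on the axis of the red wing knob at the left end of the bed (x = -22, y = +85 mm of the jig), 29 mm above the bed. The wing is 44 mm long, 12 mm thick, from 11 to 37 mm above the bed, over a round collar (38 mm across, 7 mm high). Axes turn with the knob: x along the wing (along the jig's x at rest), y across it, z up. The fence face is 61 mm beyond.
- steel_tube: the workpiece: bright grey steel tube offcut, 32 mm outside diameter, 120 mm long, about 0.13 kg, lying on the table on its side to the right of the robot, its axis (own y) roughly pointing away from the robot; it can roll. Origin on its skin, 16 mm from the axis, at half length (underneath at the start)
- tube_centre (a point): centre of the bright tube, on its axis at half length; y runs along the tube's axis, x and z turn with it as it rolls. On the bed the tube rolls when pushed level at half its height; a slanting push from above before it touches the fence tends to jam it instead of rolling it
- dark_tube: bystander: dark tube offcut, 28 mm diameter, 85 mm long, lying beside the bright tube about 100 mm from it (which of the two is nearer the jig varies). Origin underneath at half length
- hammer: bystander: ball-peen hammer, 295 mm long, lying beyond and to the right of the jig. Origin underneath at mid length
- centre_punch: bystander: black centre punch, 106 mm long, 11 mm thick, lying in front of the jig. Origin underneath at mid length

How it is judged:
By the outcome, as a careful person would: the job done as asked, in the order asked, and still so for the second after the job is handed in, while the arm keeps its last pose, push and grip.
It also fails if it takes over 69 s, if anything falls off the work surface, if the arm or the gripper's body presses on something with over 40 N, if the wrist force passes 120 N, or if a joint passes its speed limit or range.

## Working session

There is one attempt and no reset: what is moved stays moved. The work goes in short steps, Python scripts to look and compute and a tool call to move; the robot and the scene stay as the last step left them, time stands still between calls to the robot, and variables do not carry over. Pictures are saved under pics/ and viewed, at most 14 in all, crops included, and the job is handed in when it is done.

Besides the shell and the picture viewer there is one more tool, called after "Request:" by a JSON object that holds its "fn" and its "kwargs", one argument or row to a line. move_arm: Moves the arm, as the interface text tells. Its arguments: {"type":"object","properties":{"increments":{"type":"string"},"squeeze":{"type":"number"}},"required":["increments"]}

```bash
mkdir -p pics; cat > h.py <<'E'
import numpy as np, cv2
from scipy.spatial.transform import Rotation as R
from rig import monitor, imaging, arm
def grab(n,save=None):
    d=imaging.grab_frame(n)
    if save: cv2.imwrite('pics/'+save,d['frame'][:,:,::-1])
    return d
def ray(d,u,v,z):
    K=np.array(d['intrinsics']);V=np.array(d['view'])
    r=V[:3,:3].T@np.linalg.solve(K,[u,v,1.]);c=-V[:3,:3].T@V[:3,3]
    return c+r*(z-c[2])/r[2]
def proj(d,p):
    K=np.array(d['intrinsics']);V=np.array(d['view'])
    q=K@(V[:3,:3]@np.asarray(p)+V[:3,3]);return q[:2]/q[2]
E
python3 - <<'E'
from h import *
for n in ['top','scene']:
    d=grab(n,n+'0.png');V=np.array(d['view']);print(n,-V[:3,:3].T@V[:3,3],V[2,:3],d['intrinsics'])
    np.savez(n+'0.npz',**{k:np.array(v) for k,v in d.items()})
print(monitor.state())
E
```

```text
top [ 0.40043716 -0.1833371   0.92546586] [ 0.14826482 -0.01855455 -0.98877362] [[517.68350824   0.         317.00599348]
 [  0.         517.68350824 236.25982232]
 [  0.           0.           1.        ]]
scene [-0.04379802  0.27673753  0.80020789] [ 0.54091378 -0.45787398 -0.70552371] [[592.28332317   0.         317.11892626]
 [  0.         592.28332317 234.53624655]
 [  0.           0.           1.        ]]
{'t': 0.1, 'q': array([-1.37160273e+00,  4.91502799e-01,  1.55938449e+00,  3.37375081e-05,
        1.09169928e+00, -1.05607632e-01]), 'joint_velocities': array([-0.00120211, -0.00153287, -0.00122933,  0.00154463, -0.00035269,
       -0.000278  ]), 'tau': array([ 2.83702670e-03, -6.13622189e+01, -2.58605397e+01,  6.93063601e-02,
        4.70532873e-02, -2.59994249e-05]), 'ee_pos': array([ 0.18754755, -0.59597514,  0.21411938]), 'eef_rot': array([-3.10420099e+00, -4.76754353e-01,  2.60555376e-05]), 'force': array([-0.00488135, -0.28833353, -0.45962362]), 'ft_torque': array([-0.01439196, -0.00529369, -0.04615952]), 'gripper_force': 0.0, 'opening': 1.0006551349604238}
```

View pics/top0.png

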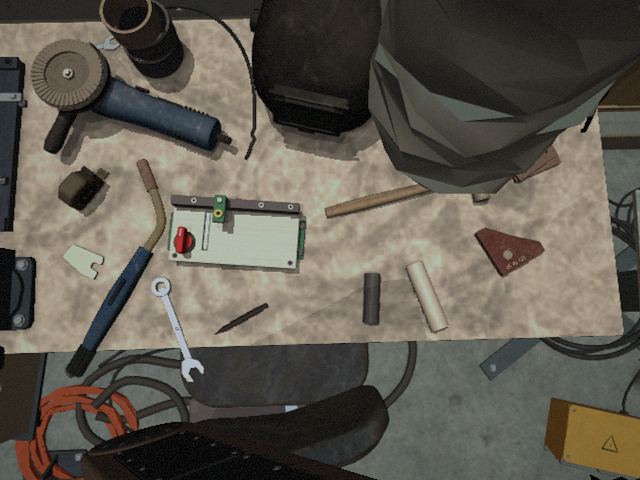

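View pics/scene0.png

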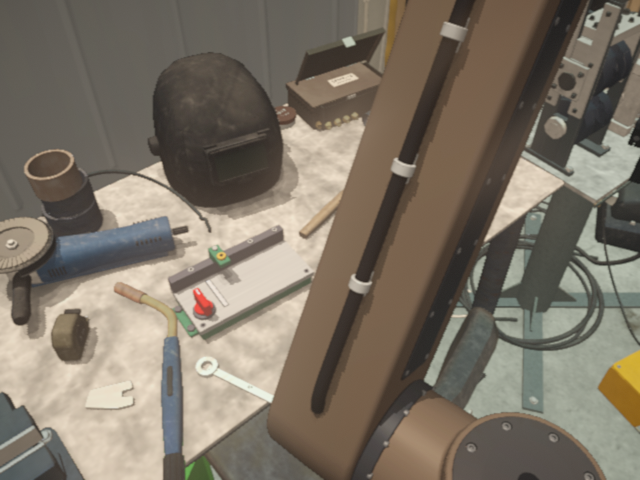

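Top view: jig bed at about (168–303, 205–270), red knob (184,240), bright tube (427,296), dark tube (371,299), and centre punch (241,318). The scene view is mostly blocked by the arm, but the jig is visible around (240,275).

```bash
python3 - <<'E'
from h import *
d=dict(np.load('top0.npz'));f=d['frame'];hsv=cv2.cvtColor(f,cv2.COLOR_RGB2HSV)
H,S,V=[hsv[...,i].astype(int) for i in range(3)]
for p in [(240,240),(280,260),(427,296),(420,285),(400,296),(330,260),(184,236),(240,205),(310,300)]: print(p,f[p[1],p[0]],hsv[p[1],p[0]])
def blob(m,x0,y0,x1,y1):
    a=np.zeros(m.shape,np.uint8);a[y0:y1,x0:x1]=m[y0:y1,x0:x1]*255
    a=cv2.morphologyEx(a,cv2.MORPH_OPEN,np.ones((2,2),np.uint8))
    c=max(cv2.findContours(a,0,2)[0],key=cv2.contourArea);return c
red=((H<8)|(H>172))&(S>150)&(V>90)
c=blob(red,160,215,210,260);print('red',cv2.boundingRect(c),cv2.minAreaRect(c))
for z in(.043,.069):print(ray(d,*cv2.minAreaRect(c)[0],z))
big=np.hstack([cv2.resize(f[180:285,155:315],None,fx=3.5,fy=3.5,interpolation=2),])
cv2.imwrite('pics/c1.png',big[:,:,::-1])
cv2.imwrite('pics/c2.png',cv2.resize(f[250:340,350:460],None,fx=5,fy=5,interpolation=2)[:,:,::-1])
E
```

```text
(240, 240) [178 187 168] [ 44  26 187]
(280, 260) [179 185 168] [ 41  23 185]
(427, 296) [176 184 163] [ 41  29 184]
(420, 285) [179 177 154] [ 28  36 179]
(400, 296) [136 126 110] [ 18  49 136]
(330, 260) [168 152 133] [ 16  53 168]
(184, 236) [46  8 13] [176 211  46]
(240, 205) [89 84 80] [13 26 89]
(310, 300) [149 139 122] [ 19  46 149]
red (176, 228, 10, 25) ((179.92739868164062, 239.9397430419922), (8.008386611938477, 24.600927352905273), 6.009006023406982)
[0.53248421 0.03538542 0.043     ]
[0.52859372 0.02894122 0.069     ]
```

View pics/c1.png

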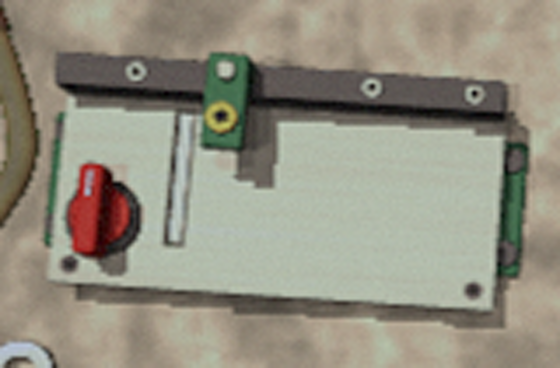

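View pics/c2.png

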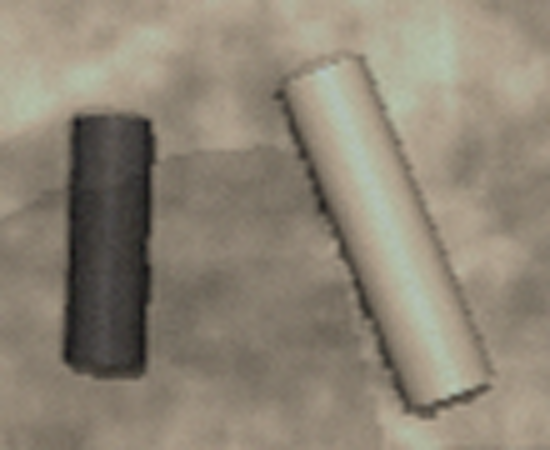

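The first crop shows bed corners front-left (48,281), front-right (492,310), and the slot from (185,115) to (175,244). The second shows the bright tube's end middles at (322,77) and (450,398).

```bash
cat >> h.py <<'E'
def tool(yaw): return R.from_euler('z',yaw)*R.from_rotvec([np.pi,0,0])
def jig2w(p): 
    J=np.load('jig.npy');return np.array([J[0]+np.cos(J[2])*p[0]-np.sin(J[2])*p[1],J[1]+np.sin(J[2])*p[0]+np.cos(J[2])*p[1],p[2]])
def plan(target,tyaw=None):
    s=monitor.state();T=R.from_rotvec(s['eef_rot'])
    d=T.inv().apply(np.asarray(target)-s['ee_pos'])
    print('tool-frame shift units',(d/.075).round(3),'yaw',np.degrees(toolyaw()),'t',s['t'],'ee',s['ee_pos'].round(4),'F',s['force'].round(1))
def toolyaw():
    T=R.from_rotvec(monitor.state()['eef_rot']).as_matrix();return np.arctan2(T[1,0],T[0,0])
E
python3 - <<'E'
from h import *
d=dict(np.load('top0.npz'))
c1=lambda x,y,z:ray(d,(x+.5)/3.5-.5+155,(y+.5)/3.5-.5+180,z)
c2=lambda x,y,z:ray(d,(x+.5)/5-.5+350,(y+.5)/5-.5+250,z)
A=c1(48,281,.032);B=c1(492,310,.032);print('FL,FR',A,B,np.linalg.norm(A-B))
e=(A-B)[:2];e/=np.linalg.norm(e);th=np.arctan2(-e[0],e[1]);ex=np.array([np.cos(th),np.sin(th)])
o=(A+B)[:2]/2+ex*.055;np.save('jig.npy',np.array([*o,th]));print('jig',o,th)
for n,p,z in[('knob',(-.022,.085),.069),('slot far',(.034,.0495),.032),('slot near',(-.032,.0495),.032),('fenceR',(.039,-.11),.06),('bush',(.014,.022),.087)]:
    u=proj(d,jig2w((*p,z)));print(n,jig2w((*p,z)),(u-[155,180]+.5)*3.5)
P=c2(322,77,.016);Q=c2(450,398,.016);print('tube',P,Q,(P+Q)/2,np.linalg.norm(P-Q),np.degrees(np.arctan2(*(P-Q)[1::-1])))
P=c2(112,115,.014);Q=c2(105,372,.014);print('dark',P,Q)
plan(jig2w((-.022,.085,.15)))
E
```

```text
FL,FR [0.4997688  0.05761768 0.032     ] [ 0.47956019 -0.16087593  0.032     ] 0.21942617961760563
jig [ 0.54443074 -0.05669449] -0.09222826348341015
knob [0.53035254 0.0299704  0.069     ] [ 86.86455228 207.93704092]
slot far [ 0.58284507 -0.01053618  0.032     ] [187.66007443 112.75715488]
slot near [ 0.51712557 -0.00445774  0.032     ] [174.94149032 243.29718926]
fenceR [ 0.57313426 -0.16981879  0.06      ] [505.1221226  112.97649088]
bush [ 0.56039739 -0.03607736  0.087     ] [219.46354387 135.44156551]
tube [ 0.48103072 -0.3702939   0.016     ] [ 0.36819938 -0.40857646  0.016     ] [ 0.42461505 -0.38943518  0.016     ] 0.11914892666071872 18.741568421425754
dark [ 0.46976262 -0.29564584  0.014     ] [ 0.38045796 -0.28927611  0.014     ]
tool-frame shift units [ 6.864 -6.589  0.862] yaw 17.462928406837374 t 0.1 ee [ 0.1875 -0.596   0.2141] F [-0.  -0.3 -0.5]
```

Request:
{"fn": "move_arm", "kwargs": {
  "increments": "0.43 -0.41 0 0 1;0.43 -0.41 0 0 1;0.43 -0.41 0 0 1;0.43 -0.41 0 0 1;0.43 -0.41 0 0 1;0.43 -0.41 0 0 1;0.43 -0.41 0 0 1;0.43 -0.41 0 0 1;0.43 -0.41 0 0 1;0.43 -0.41 0 0 1"
}}

```text
t: 1.1
ee_pos: [0.4034, -0.2044, 0.2146]
eef_rot: [3.105, 0.477, -0.0]
force: [0.8, -0.6, -0.5]
opening: 0.999
gripper_force: 0.0
```

Request:
{"fn": "move_arm", "kwargs": {
  "increments": "0.43 -0.41 0 0 1;0.43 -0.41 0 0 1;0.43 -0.41 0 0 1;0.43 -0.41 0 0 1;0.43 -0.41 0 0 1;0.43 -0.41 0 0 1;0 0 0 -0.14 1;0 0 0 -0.14 1;0 0 0 -0.14 1;0 0 0 -0.14 1"
}}

```text
t: 2.1
ee_pos: [0.532, 0.0282, 0.2143]
eef_rot: [-2.83, -1.363, 0.001]
force: [-0.3, -0.1, 0.4]
opening: 1.0
gripper_force: 0.0
```

Request:
{"fn": "move_arm", "kwargs": {
  "increments": "0 0 0 -0.14 1;0 0 0 -0.14 1;0 0 0 -0.14 1;0 0 0 -0.14 1;0 0 0 -0.14 1;0 0 0 -0.14 1;0 0 0 -0.14 1;0 0 0 -0.14 1;0 0 0 -0.14 1;0 0 0 -0.14 1"
}}

```text
t: 3.1
ee_pos: [0.532, 0.028, 0.2144]
eef_rot: [-1.192, -2.906, 0.0]
force: [-0.7, -0.9, -0.1]
opening: 1.0
gripper_force: 0.0
```

Request:
{"fn": "move_arm", "kwargs": {
  "increments": "0 0 0 -0.14 1;0 0 0 -0.14 1;0 0 0 -0.14 1;0 0 0 -0.14 1;0 0 0 -0.1 1;0 0 0 0 1"
}}

```text
t: 3.7
ee_pos: [0.532, 0.028, 0.2144]
eef_rot: [-0.144, -3.138, 0.0]
force: [-0.2, -0.3, 0.1]
opening: 0.996
gripper_force: 0.0
```

```bash
python3 - <<'E'
from h import *
plan(jig2w((-.022,.085,.032+.015)));print(monitor.state()['q'].round(2))
E
```

```text
tool-frame shift units [0.024 0.025 2.232] yaw 174.74856824598467 t 3.7 ee [0.532  0.028  0.2144] F [-0.2 -0.3  0.1]
[-0.07  0.36  1.78 -0.    1.   -1.55]
```

Request:
{"fn": "move_arm", "kwargs": {
  "increments": "0.024 0.025 0.57 0 1;0 0 0.57 0 1;0 0 0.57 0 1;0 0 0.46 0 1;0 0 0.1 0 1;0 0 0 0 0;0 0 0 0 0;0 0 0 0 0;0 0 0 0 0;0 0 0 0 0",
  "squeeze": 30
}}

```text
t: 4.7
ee_pos: [0.5309, 0.03, 0.0452]
eef_rot: [0.147, 3.137, -0.0]
force: [0.4, 1.1, -0.8]
opening: 0.634
gripper_force: 0.0
```

Request:
{"fn": "move_arm", "kwargs": {
  "increments": "0 0 0 0 0;0 0 0 0 0;0 0 0 0 0;0 0 0 0 0"
}}

```text
t: 5.1
ee_pos: [0.5306, 0.0303, 0.0444]
eef_rot: [0.147, 3.138, 0.001]
force: [0.7, 3.6, 2.7]
opening: 0.302
gripper_force: 1.3
```

```bash
python3 - <<'E'
from h import *
plan(jig2w((-.022,.085,.044)));print(monitor.state())
grab('wrist','w1.png')
E
```

```text
tool-frame shift units [ 0.002 -0.005  0.005] yaw 174.64928594077583 t 5.1 ee [0.5306 0.0303 0.0444] F [0.7 3.6 2.7]
{'t': 5.1, 'q': array([-6.73990013e-02,  6.01582393e-01,  1.94359279e+00,  6.56039858e-04,
        5.96373398e-01, -1.54535054e+00]), 'joint_velocities': array([ 0.00367176, -0.00243331,  0.00114658,  0.02269651,  0.00107526,
       -0.00124325]), 'tau': array([-9.42508131e+00, -5.68727267e+01, -1.41733199e+01, -2.53873430e+00,
        1.77598000e-01,  2.42630480e-02]), 'ee_pos': array([0.53055033, 0.03033756, 0.04436541]), 'eef_rot': array([1.46637134e-01, 3.13811667e+00, 5.77208567e-04]), 'force': array([0.6954705 , 3.60104736, 2.67032852]), 'ft_torque': array([-0.00600018, -0.22502423, -0.02389913]), 'gripper_force': 1.2925896946217108, 'opening': 0.30159715507794654}
```

Request:
{"fn": "move_arm", "kwargs": {
  "increments": "0 0 0 0 0;0 0 0 0 0;0 0 0 0 0;0 0 0 0 0"
}}

```text
t: 5.55
ee_pos: [0.5313, 0.0309, 0.0453]
eef_rot: [0.147, 3.136, 0.001]
force: [-0.2, 9.6, 10.8]
opening: 0.125
gripper_force: 32.9
```

View pics/w1.png

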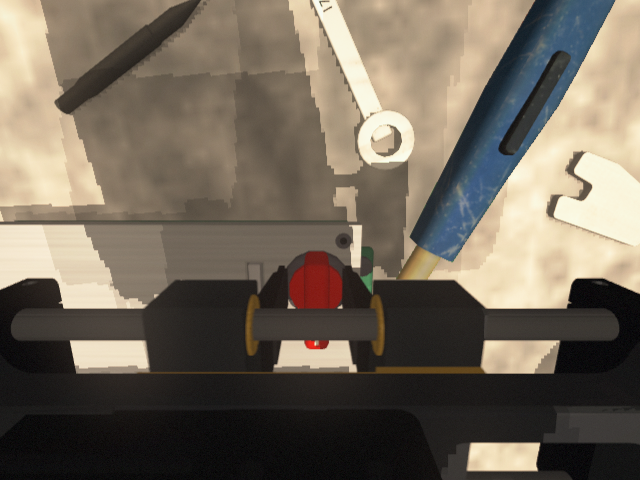

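Request:
{"fn": "move_arm", "kwargs": {
  "increments": "-0.01 0.01 -0.015 0 0;0 0 0 0.1 0;0 0 0 0.13 0;0 0 0 0.13 0;0 0 0 0.13 0;0 0 0 0.13 0;0 0 0 0.13 0;0 0 0 0.13 0"
}}

```text
t: 6.35
ee_pos: [0.5319, 0.0318, 0.0454]
eef_rot: [1.534, 2.741, 0.002]
force: [3.5, 13.1, -3.6]
opening: 0.125
gripper_force: 31.2
```

```bash
python3 - <<'E'
from h import *
s=monitor.state();print(np.degrees(toolyaw()),s['force'],s['ft_torque'],s['ee_pos'])
E
```

```text
121.54010969018853 [ 3.45799055 13.08640988 -3.55079295] [ 2.5989054  -0.91852365  0.18655441] [0.53193019 0.03183622 0.04537322]
```

Request:
{"fn": "move_arm", "kwargs": {
  "increments": "0.012 0.008 0 0.06 0;0 0 0 0.1 0;0 0 0 0.1 0;0 0 0 0.04 0;0 0 0 0 0;0 0 0 0 0"
}}

```text
t: 6.95
ee_pos: [0.5323, 0.0321, 0.0454]
eef_rot: [1.934, 2.474, 0.002]
force: [3.9, 6.5, -4.8]
opening: 0.128
gripper_force: 30.9
```

```bash
python3 - <<'E'
from h import *
s=monitor.state();print(np.degrees(toolyaw()),s['force'],s['ft_torque'],s['ee_pos'])
d=grab('top','t2.png');cv2.imwrite('pics/t2c.png',cv2.resize(d['frame'][150:290,100:320],None,fx=3,fy=3)[:,:,::-1])
E
```

```text
103.94428153556883 [ 3.90533325  6.45185908 -4.77455322] [ 1.03872354 -0.96496652  0.73064812] [0.53227016 0.03211762 0.04537783]
```

Request:
{"fn": "move_arm", "kwargs": {
  "increments": "0 0 0 0 0.6;0 0 0 0 0.6;0 0 0 0 0.6;0 0 0 0 0.6;0 0 0 0 0.6;0 0 0 0 0.6;0 0 0 0 0.6;0 0 -0.5 0 0.6;0 0 -0.6 0 0.6;0 0 -0.6 0 1"
}}

```text
t: 8.0
ee_pos: [0.531, 0.0316, 0.1743]
eef_rot: [-1.937, -2.472, 0.001]
force: [1.0, -0.6, 0.2]
opening: 0.64
gripper_force: 0.0
```

```bash
python3 - <<'E'
from h import *
plan([.4246,-.3894,.17])
print(monitor.state()['q'].round(2),monitor.state()['opening'])
d=grab('wrist','w3.png')
E
```

```text
tool-frame shift units [-5.111 -2.721  0.06 ] yaw 103.85435732032622 t 8.0 ee [0.531  0.0316 0.1743] F [ 1.  -0.6  0.2]
[-0.06  0.41  1.83 -0.    0.9  -0.31] 0.6401049029117384
```

View pics/w3.png

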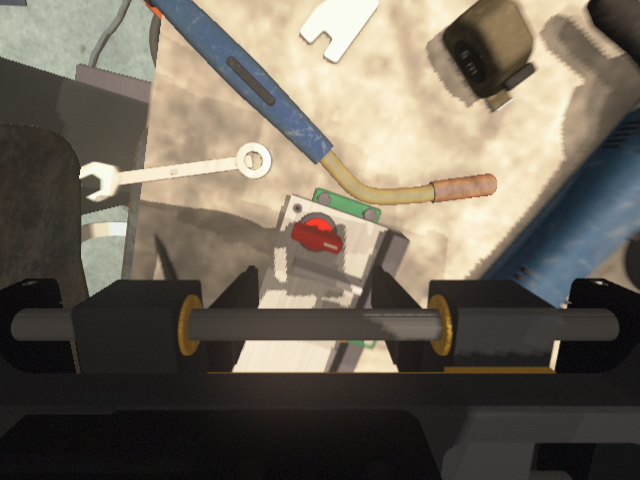

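Knob wing is back along the jig's x (320,237), and the stop looks raised. I'll confirm that from the top camera while moving to the tube.

Request:
{"fn": "move_arm", "kwargs": {
  "increments": "-0.568 -0.302 0 0 1;-0.568 -0.302 0 0 1;-0.568 -0.302 0 0 1;-0.568 -0.302 0 0 1;-0.568 -0.302 0 0 1;-0.568 -0.302 0 0 1;-0.568 -0.302 0 0 1;-0.568 -0.302 0 0 1;-0.568 -0.302 0 0 0.7;0 0 0 0.14 0.7"
}}

```text
t: 9.05
ee_pos: [0.4237, -0.3943, 0.1725]
eef_rot: [2.116, 2.321, -0.002]
force: [0.5, 1.6, -0.0]
opening: 0.884
gripper_force: 0.0
```

Request:
{"fn": "move_arm", "kwargs": {
  "increments": "0 0 0 0.14 0.7;0 0 0 0.14 0.7;0 0 0 0.14 0.7;0 0 0 0.14 0.7;0 0 0 0.14 0.7;0 0 0 0.14 0.7;0 0 0 0.14 0.7;0 0 0 0.14 0.7;0 0 0 0.14 0.7;0 0 0 0.02 0.7"
}}

```text
t: 10.05
ee_pos: [0.4252, -0.3894, 0.1728]
eef_rot: [-3.101, -0.505, 0.0]
force: [-0.5, 0.3, 0.7]
opening: 0.7
gripper_force: 0.0
```

```bash
python3 - <<'E'
from h import *
plan([.4246,-.3894,.004]);print(monitor.state()['opening'])
d=grab('top','t3.png');cv2.imwrite('pics/t3c.png',cv2.resize(d['frame'][180:340,150:470],None,fx=2.4,fy=2.4,interpolation=2)[:,:,::-1])
E
```

```text
tool-frame shift units [-8.00e-03 -2.00e-03  2.25e+00] yaw 18.490818484717714 t 10.05 ee [ 0.4252 -0.3894  0.1728] F [-0.5  0.3  0.7]
0.7002463854189155
```

View pics/t3c.png

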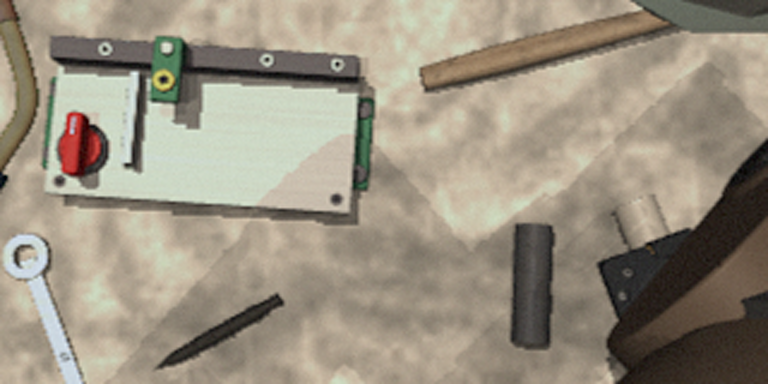

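Knob is at rest (72,145) and the stop bar is up, casting a shadow at (137,120). The tube is under the gripper. Next I descend and grip it.

Request:
{"fn": "move_arm", "kwargs": {
  "increments": "-0.008 0 0.6 0 0.7;0 0 0.6 0 0.7;0 0 0.5 0 0.7;0 0 0.3 0 0.7;0 0 0.15 0 0.7;0 0 0.1 0 0.7;0 0 0 0 0.2;0 0 0 0 0.2;0 0 0 0 0.2;0 0 0 0 0.2",
  "squeeze": 25
}}

```text
t: 11.1
ee_pos: [0.425, -0.3898, 0.0051]
eef_rot: [3.099, 0.51, 0.001]
force: [0.2, 0.3, -0.4]
opening: 0.421
gripper_force: 0.0
```

Request:
{"fn": "move_arm", "kwargs": {
  "increments": "0 0 0 0 0.2;0 0 0 0 0.2;0 0 0 0 0.2"
}}

```text
t: 11.4
ee_pos: [0.425, -0.3897, 0.0048]
eef_rot: [3.099, 0.509, 0.001]
force: [-0.8, 0.2, 5.9]
opening: 0.333
gripper_force: 25.0
```

Request:
{"fn": "move_arm", "kwargs": {
  "increments": "0 0 -0.3 0 0;0 0 -0.5 0 0;0 0 -0.5 0 0;0 0 -0.4 0 0;0 0 0 0 0",
  "squeeze": 30
}}

```text
t: 11.9
ee_pos: [0.4258, -0.3906, 0.1355]
eef_rot: [3.095, 0.509, 0.005]
force: [-0.1, -0.4, -0.5]
opening: 0.33
gripper_force: 30.0
```

```bash
python3 - <<'E'
from h import *
plan(jig2w((-.028,-.019,.131)));print(monitor.state()['opening'],monitor.state()['gripper_force'])
E
```

```text
tool-frame shift units [ 2.48  -3.632  0.045] yaw 18.66990714462549 t 11.9 ee [ 0.4258 -0.3906  0.1355] F [-0.1 -0.4 -0.5]
0.32959601140483413 29.98355895280838
```

Request:
{"fn": "move_arm", "kwargs": {
  "increments": "0.31 -0.454 0 0 0;0.31 -0.454 0 0 0;0.31 -0.454 0 0 0;0.31 -0.454 0 0 0;0.31 -0.454 0 0 0;0.31 -0.454 0 0 0;0.31 -0.454 0 0 0;0.31 -0.454 0 0 0;0 0 0 -0.13 0;0 0 0 -0.13 0"
}}

```text
t: 12.9
ee_pos: [0.5136, -0.0704, 0.1307]
eef_rot: [-2.998, -0.937, 0.002]
force: [-0.5, -0.9, -0.4]
opening: 0.331
gripper_force: 30.0
```

Request:
{"fn": "move_arm", "kwargs": {
  "increments": "0 0 0 -0.13 0;0 0 0 -0.13 0;0 0 0 -0.13 0;0 0 0 -0.13 0;0 0 0 -0.13 0;0 0 0 -0.13 0;0 0 0 -0.06 0;0 0 0 0 0;0 0 0 0 0"
}}

```text
t: 13.8
ee_pos: [0.5135, -0.0718, 0.1311]
eef_rot: [-2.324, -2.113, 0.001]
force: [0.1, -0.1, -1.0]
opening: 0.333
gripper_force: 30.0
```

```bash
python3 - <<'E'
from h import *
plan(jig2w((-.028,-.019,.037)));print(monitor.state()['opening'])
d=grab('top','t4.png');cv2.imwrite('pics/t4c.png',cv2.resize(d['frame'][170:300,150:330],None,fx=3.5,fy=3.5,interpolation=2)[:,:,::-1])
d=grab('scene','s4.png')
E
```

```text
tool-frame shift units [-0.014  0.02   1.255] yaw 84.54205871278468 t 13.8 ee [ 0.5135 -0.0718  0.1311] F [ 0.1 -0.1 -1. ]
0.33299069390999325
```

View pics/s4.png

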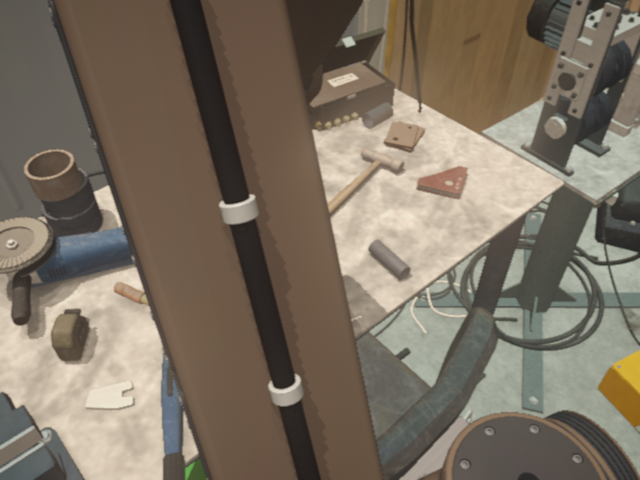

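Scene view is blocked by the arm, so I'm going by force while lowering.

Request:
{"fn": "move_arm", "kwargs": {
  "increments": "-0.014 0.02 0.4 0 0;0 0 0.4 0 0;0 0 0.25 0 0;0 0 0.12 0 0;0 0 0.05 0 0;0 0 0.02 0 0;0 0 0 0 0"
}}

```text
t: 14.6
ee_pos: [0.5156, -0.0732, 0.0394]
eef_rot: [2.322, 2.115, 0.001]
force: [-0.6, -0.6, -1.5]
opening: 0.327
gripper_force: 30.0
```

Request:
{"fn": "move_arm", "kwargs": {
  "increments": "0 0 0.02 0 0;0 0 0 0 0"
}}

```text
t: 14.8
ee_pos: [0.5154, -0.0732, 0.0377]
eef_rot: [2.322, 2.115, 0.001]
force: [-0.0, 0.3, -1.8]
opening: 0.331
gripper_force: 30.0
```

```bash
python3 - <<'E'
from h import *
plan(jig2w((-.028,-.014,.037)));print(monitor.state()['force'])
E
```

```text
tool-frame shift units [ 0.068 -0.009  0.009] yaw 84.65759233576046 t 14.8 ee [ 0.5154 -0.0732  0.0377] F [-0.   0.3 -1.8]
[-0.03576719  0.28117781 -1.79648332]
```

Now push along +x of the tool (jig +y) toward the stop in small steps, hovering about 1 mm above the bed.

Request:
{"fn": "move_arm", "kwargs": {
  "increments": "0.03 0 0.005 0 0;0.02 0 0 0 0;0.01 0 0 0 0;0 0 0 0 0"
}}

```text
t: 15.2
ee_pos: [0.5157, -0.0704, 0.0371]
eef_rot: [2.32, 2.115, -0.002]
force: [-4.4, -20.1, 0.6]
opening: 0.331
gripper_force: 30.0
```

Request:
{"fn": "move_arm", "kwargs": {
  "increments": "0.01 0 0 0 0;0 0 0 0 0"
}}

```text
t: 15.4
ee_pos: [0.5157, -0.0703, 0.0372]
eef_rot: [2.32, 2.115, -0.003]
force: [-6.3, -25.4, 0.1]
opening: 0.33
gripper_force: 30.0
```

Request:
{"fn": "move_arm", "kwargs": {
  "increments": "0.01 0 0 0 0;0 0 0 0 0"
}}

```text
t: 15.6
ee_pos: [0.5157, -0.0701, 0.0372]
eef_rot: [2.32, 2.115, -0.003]
force: [-6.9, -31.9, 0.4]
opening: 0.332
gripper_force: 30.0
```

Request:
{"fn": "move_arm", "kwargs": {
  "increments": "-0.02 0 0.01 0 0;-0.015 0 0.005 0 0;0 0 0 0 0"
}}

```text
t: 15.9
ee_pos: [0.5157, -0.0707, 0.0367]
eef_rot: [2.321, 2.115, -0.0]
force: [-5.1, -9.2, 11.4]
opening: 0.334
gripper_force: 30.0
```

Request:
{"fn": "move_arm", "kwargs": {
  "increments": "0 0 -0.005 0 0.34;0 0 0 0 0.4;0 0 0 0 0.5;0 0 0 0 0.6;0 0 0 0 0.6;0 0 0 0 0.6;0 0 0 0 0.6;0 0 -0.2 0 0.6;0 0 -0.5 0 0.6;0 0 -0.5 0 0.6"
}}

```text
t: 16.9
ee_pos: [0.5151, -0.0696, 0.1267]
eef_rot: [-2.321, -2.115, 0.002]
force: [0.5, 0.8, 0.3]
opening: 0.597
gripper_force: 0.0
```

Request:
{"fn": "move_arm", "kwargs": {
  "increments": "0 -0.5 0 0 0.32;0 -0.5 0 0 0.32;0 -0.1 0 0.14 0.32;0 0 0 0.14 0.32;0 0 0 0.14 0.32;0 0 0 0.14 0.32;0 0 0 0.14 0.32;0 0 0 0.14 0.32;0 0 0 0.14 0.32;0 0 0 0.14 0.32"
}}

```text
t: 17.9
ee_pos: [0.4334, -0.0621, 0.1261]
eef_rot: [3.107, 0.467, 0.0]
force: [-0.1, -0.0, -0.6]
opening: 0.32
gripper_force: 0.0
```

```bash
python3 - <<'E'
from h import *
plan(jig2w((-.078,-.025,.09)));print(monitor.state()['opening'],monitor.state()['q'].round(2))
d=grab('top','t5.png');cv2.imwrite('pics/t5c.png',cv2.resize(d['frame'][170:300,150:330],None,fx=3.5,fy=3.5,interpolation=2)[:,:,::-1])
E
```

```text
tool-frame shift units [0.348 0.279 0.482] yaw 17.11375555082452 t 17.9 ee [ 0.4334 -0.0621  0.1261] F [-0.1 -0.  -0.6]
0.32020299815701403 [-0.29  0.36  2.1  -0.    0.68  0.98]
```

View pics/t5c.png

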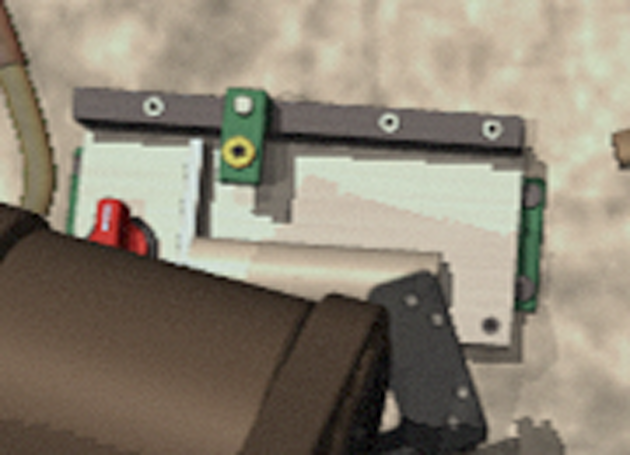

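Tube lies on the bed parallel to the fence with its left end at the stop, (190,250) to (440,265). Finish the turn and come down behind it.

Request:
{"fn": "move_arm", "kwargs": {
  "increments": "0 0 0 0.14 0.32;0 0 0 0.14 0.32;0 0 0 0.093 0.32;0 0 0 0 0.32"
}}

```text
t: 18.35
ee_pos: [0.4334, -0.062, 0.1261]
eef_rot: [3.139, -0.133, 0.0]
force: [0.1, 0.9, -0.5]
opening: 0.32
gripper_force: 0.0
```

```bash
python3 - <<'E'
from h import *
plan(jig2w((-.078,-.025,.040)))
E
```

```text
tool-frame shift units [0.427 0.129 1.149] yaw -4.842559480541993 t 18.35 ee [ 0.4334 -0.062   0.1261] F [ 0.1  0.9 -0.5]
```

Request:
{"fn": "move_arm", "kwargs": {
  "increments": "0.3 0.129 0.4 0.007 0.32;0.127 0 0.5 0 0.32;0 0 0.25 0 0.32;0.1 0 0 0 0.32;0.1 0 0 0 0.32;0.05 0 0 0 0.32;0.05 0 0 0 0.32;0.04 0 0 0 0.32;0.04 0 0 0 0.32;0.04 0 0 0 0.32"
}}

```text
t: 19.35
ee_pos: [0.496, -0.0774, 0.0401]
eef_rot: [3.138, -0.146, 0.0]
force: [-1.2, -0.8, 0.1]
opening: 0.318
gripper_force: 0.4
```

```bash
python3 - <<'E'
from h import *
plan(jig2w((-.003,-.025,.040)));print(monitor.state()['force'],monitor.state()['opening'],np.degrees(toolyaw()))
E
```

```text
tool-frame shift units [ 0.578 -0.002  0.002] yaw -5.323265336118589 t 19.35 ee [ 0.496  -0.0774  0.0401] F [-1.2 -0.8  0.1]
[-1.15934065 -0.8084078   0.07103429] 0.31817443562627734 -5.323265336118589
```

Request:
{"fn": "move_arm", "kwargs": {
  "increments": "0.05 0 0 0 0.32;0.05 0 0 0 0.32;0.05 0 0 0 0.32;0.05 0 0 0 0.32;0.05 0 0 0 0.32;0.05 0 0 0 0.32;0.05 0 0 0 0.32;0.05 0 0 0 0.32;0.05 0 0 0 0.32;0.04 0 0 0 0.32"
}}

```text
t: 20.35
ee_pos: [0.5328, -0.0809, 0.0399]
eef_rot: [3.138, -0.146, 0.0]
force: [-1.3, 0.8, 0.5]
opening: 0.315
gripper_force: 0.5
```

Request:
{"fn": "move_arm", "kwargs": {
  "increments": "0.03 0 0 0 0.32;0.03 0 0 0 0.32;0.02 0 0 0 0.32;0 0 0 0 0.32"
}}

```text
t: 20.75
ee_pos: [0.5387, -0.0815, 0.0399]
eef_rot: [3.138, -0.146, 0.001]
force: [-0.1, 0.7, 0.1]
opening: 0.318
gripper_force: 0.0
```

```bash
python3 - <<'E'
from h import *
plan(jig2w((-.003,-.025,.040)));print(monitor.state()['force'],monitor.state()['ft_torque'],monitor.state()['opening'])
E
```

```text
tool-frame shift units [ 0.006 -0.003 -0.002] yaw -5.339356896854519 t 20.75 ee [ 0.5387 -0.0815  0.0399] F [-0.1  0.7  0.1]
[-0.08317125  0.70025323  0.06059338] [ 0.00684671  0.00398073 -0.03724988] 0.31757848718720233
```

Request:
{"fn": "move_arm", "kwargs": {
  "increments": "0.02 0 0 0 0.32;0.02 0 0 0 0.32;0 0 0 0 0.32"
}}

```text
t: 21.05
ee_pos: [0.5397, -0.0814, 0.0397]
eef_rot: [-3.138, 0.146, 0.006]
force: [-8.2, -0.3, 5.1]
opening: 0.316
gripper_force: 4.2
```

Request:
{"fn": "move_arm", "kwargs": {
  "increments": "0.02 0 0 0 0.32;0 0 0 0 0.32"
}}

```text
t: 21.25
ee_pos: [0.5398, -0.0814, 0.0397]
eef_rot: [-3.137, 0.146, 0.011]
force: [-14.7, -3.2, 9.2]
opening: 0.32
gripper_force: 7.4
```

```bash
python3 - <<'E'
from h import *
plan(jig2w((-.003,-.025,.040)));print(monitor.state()['force'],monitor.state()['ft_torque'],monitor.state()['opening'])
d=grab('top','t6.png');cv2.imwrite('pics/t6c.png',cv2.resize(d['frame'][170:300,150:330],None,fx=3.5,fy=3.5,interpolation=2)[:,:,::-1])
E
```

```text
tool-frame shift units [-0.009 -0.001 -0.005] yaw -5.323650033329403 t 21.25 ee [ 0.5398 -0.0814  0.0397] F [-14.7  -3.2   9.2]
[-14.6539848   -3.19645091   9.24420392] [-0.18923985  2.62875536 -0.01718015] 0.3201184621718778
```

View pics/t6c.png

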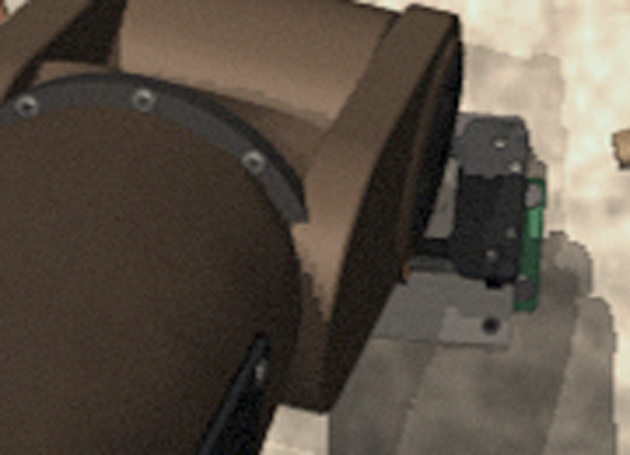

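Arm hides it, but force (−15 N at x matching the fence position, no yaw moment) says the tube is home at the fence. Next: back off, raise, and check with the wrist camera.

Request:
{"fn": "move_arm", "kwargs": {
  "increments": "-0.05 0 0 0 0.32;-0.1 0 0 0 0.32;0 0 -0.3 0 0.32;0 0 -0.22 0 0.32;0 0 0 0 0.32"
}}

```text
t: 21.8
ee_pos: [0.5325, -0.081, 0.0806]
eef_rot: [3.137, -0.146, 0.006]
force: [-0.3, 0.2, 0.5]
opening: 0.317
gripper_force: 0.0
```

```bash
python3 - <<'E'
from h import *
plan(jig2w((-.0083,-.025,.0693)));plan(jig2w((.0017,-.025,.0593)))
d=grab('wrist','w7.png')
for n,p in [('seat',(.039,.046,.032)),('endNear',(.007,.046,.048)),('endR',(.007,-.074,.048)),('topL',(.023,.046,.064)),('topR',(.023,-.074,.064))]:print(n,proj(d,jig2w(p)))
E
```

```text
tool-frame shift units [ 0.017 -0.004  0.15 ] yaw -5.335856489063979 t 21.8 ee [ 0.5325 -0.081   0.0806] F [-0.3  0.2  0.5]
tool-frame shift units [ 0.15  -0.005  0.284] yaw -5.335856489063979 t 21.8 ee [ 0.5325 -0.081   0.0806] F [-0.3  0.2  0.5]
seat [203.74180944 186.13002584]
endNear [199.72046595 240.38307935]
endR [393.18434554 239.92351397]
topL [187.97868574 219.65746769]
topR [401.12247952 219.14786097]
```

View pics/w7.png

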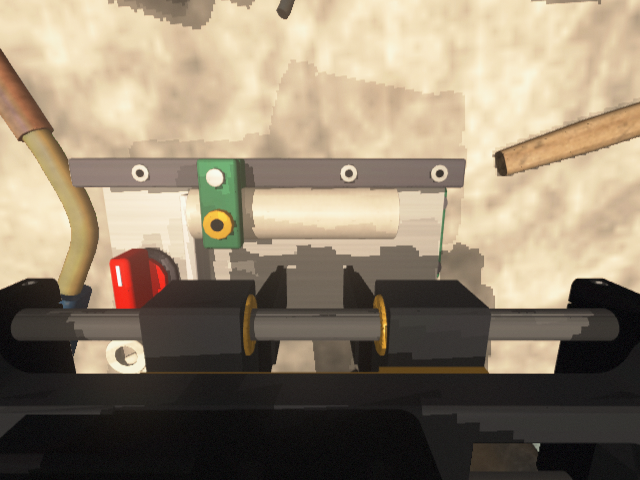

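Tube is under the guide and against the fence, with its left end at the stop (188,215) and right end at (399,215), within 1 mm of predicted. Now the diagonal push.

Request:
{"fn": "move_arm", "kwargs": {
  "increments": "0.017 -0.004 0.15 0 0.32;0.05 0 0.05 0 0.32;0.04 0 0.04 0 0.32;0.03 0 0.03 0 0.32;0.02 0 0.02 0 0.32;0 0 0 0 0.32"
}}

```text
t: 22.45
ee_pos: [0.543, -0.0815, 0.0569]
eef_rot: [-3.138, 0.146, 0.002]
force: [-3.5, 0.8, 3.4]
opening: 0.318
gripper_force: 2.1
```

Request:
{"fn": "move_arm", "kwargs": {
  "increments": "0.01 0 0.01 0 0.32;0.01 0 0.01 0 0.32;0 0 0 0 0.32"
}}

```text
t: 22.75
ee_pos: [0.5435, -0.0815, 0.0562]
eef_rot: [-3.138, 0.146, 0.004]
force: [-10.3, 0.5, 15.4]
opening: 0.321
gripper_force: 8.6
```

Request:
{"fn": "move_arm", "kwargs": {
  "increments": "0.015 0 0.005 0 0.32;0.005 0 0 0 0.32;0 0 0 0 0.32;0 0 0 0 0.32;0 0 0 0 0.32"
}}

```text
t: 23.25
ee_pos: [0.5439, -0.0815, 0.0561]
eef_rot: [-3.138, 0.146, 0.008]
force: [-17.1, -0.4, 21.6]
opening: 0.321
gripper_force: 12.9
```

```bash
python3 - <<'E'
from h import *
s=monitor.state();print(s['t'],s['force'],s['ft_torque'],s['ee_pos'],s['opening'],s['joint_velocities'].round(3))
d=grab('wrist','w8.png');cv2.imwrite('pics/w8c.png',d['frame'][140:400,60:480][:,:,::-1])
for n,p in [('topL',(.023,.046,.064)),('topR',(.023,-.074,.064))]:print(n,proj(d,jig2w(p))-[60,140])
E
```

```text
23.25 [-17.13752362  -0.37691683  21.6414821 ] [-0.00477028  3.03692806 -0.01891129] [ 0.543868   -0.08154578  0.0560602 ] 0.3211770120699296 [ 0.001 -0.001 -0.    -0.001 -0.001  0.   ]
topL [113.28575793 111.03939427]
topR [353.17297125 110.60496899]
```

View pics/w8c.png

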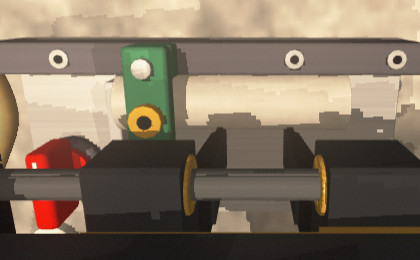

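Tube is still home, with its right end at (350,100) in the crop, and both fingertips are pushing steadily: 17 N forwards and 22 N down.

```bash
python3 -c "
from rig import arm
print(arm.sign_off())"
```

```text
the job is handed in; nothing more can be done
None
```

The job is handed in: the stop is up, and the bright tube is within about 1 mm of the stop and against the fence under the guide, held by a steady diagonal push (17 N forwards, 22 N down).

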